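Refit the brake spring of a cake-decorating turntable

TASK

The turntable's brake spring was taken off for cleaning: hook its bent end down into the hole at the free end of the brake lever, then stretch it and drop its eye over the headed post, so that it stays caught under the head and pulls the brake on. Ease it on by feel, without pressing it hard against the turntable and without pulling it well past the post, let go of it, and leave the other things on the bench where they are.

Things in the scene. Friction and masses are not known exactly. Their poses are not given: they have to be found in the camera images.
- turntable: grey base plate (370 x 300 mm, upper face = deck, 20 mm above the bench) fixed to the bench, with a round aluminium turntable, 250 mm diameter, top 52 mm up. Origin on the bench below the turntable's axis, z up; the plate spans x -215 to 155, y -195 to 105 mm. In this frame the brake lever's pivot is at (115, -150) mm and the post at (-180, 35) mm.
- brake_lever: the brake lever, a flat steel bar 18 mm wide and 5 mm thick, 4 to 9 mm above the deck, with a rubber shoe on its side for the turntable's rim. It bends if the spring is pressed on it with more than 15 N. Origin under its hole, on its lower face; axes as lever_hole's.
- lever_hole (a point): centre of the 6.5 mm through hole in the brake lever's free end, on its upper face 9 mm above the deck; x points from hole to pivot (295 mm), z up. The lever's end is a pad 22 mm long that reaches 15 mm from the hole towards the post, 18 mm away. Brake on (firm stop): hole at (-180, -150) mm in the turntable frame, 185 mm from the post. Starts 8 to 23 mm farther out, moves at 1 N, stays put.
- post_top (a point): centre of the top of the fixed upright post: shaft 8 mm diameter, mushroom head 12 mm diameter, the head's underside 16 mm and its top 20 mm above the deck.
- spring_hook_block (a point): centre of the end block on the tension spring's hook end. Both end blocks are 26 mm long (along the spring), 22 mm wide, 24 mm high, to be gripped across their width; the coil between is 24 mm thick. x points along the spring from hook to eye, z up when the hook points down. Starts flat, hook down. It gives a little sideways (2.5 N m/rad, at the hook block). About 0.2 kg.
- spring_pin (a point): lower tip of the hook at the middle of its adjustment: 5 mm wire bent down into a square-cut pin, here 42 mm from the hook block's centre along -x and 11.5 mm below it. The hook is screwed into the block with a lock nut, so the real pin stands up to 7 mm nearer to or farther from the block than this point. Hooked in, the spring lies level on the deck, the tip 8.5 mm below the lever's upper face.
- spring_eye_block (a point): centre of the end block on the spring's eye end, 86 mm from the hook block's centre when unstretched. Axes as the hook block's.
- spring_eye (a point): centre of the eye, a flat ring of 4 mm wire, 14.5 mm inside and 23 mm outside diameter, level with the spring's axis, 30 mm from the eye block's centre along +x. Seated, it lies 8 mm below the post's top, around the shaft.
- spring_ext (a joint): how far the spring is stretched, in m: 0 = closed. It opens at 5 N and takes 200 N per metre more. Seated on the post it is stretched 15 to 31 mm (8 to 11 N), depending on how far the hook is screwed out; to pass the eye over the post's head it is stretched some 4 mm more. Beyond 47 mm it would be spoilt.
- jar: bystander: clear screw jar with white lid, 72 mm diameter, 85 mm high; origin under its centre
- nozzle: bystander: steel piping nozzle standing on its wide end, a cone 34 mm wide at the foot and 52 mm high; origin under its centre
- timer: bystander: round white kitchen timer, 60 mm diameter, 44 mm high with its knob; origin under its centre
Not all that is in view belongs to the job. Of the things that look like the part that bears spring_hook_block, the largest one is meant.

How it is judged (in metres and radians):
On the way, in this order (a step that is already met when the one before it is completed fails the run):
1. the hook's pin is down in the hole of the brake lever (horizontal distance between spring_pin and lever_hole below 0.01 m and z of spring_pin in the frame of lever_hole below -0.005 m), for 0.2 s.
2. the eye is round the post below its head, the hook still in the hole and the spring stretched (horizontal distance between spring_eye and post_top below 0.0055 m and z of spring_eye in the frame of post_top below -0.0055 m and value of joint spring_ext above 0.01 m), for 0.2 s.
At the end, for the whole second after the job is handed in: Pin in the lever's hole (mid-adjustment pin point within 10 mm sideways, 5 mm or more below the lever's upper face); eye round the post under its head (within 5.5 mm sideways, 5.5 mm or more below the post's top); spring stretched over 10 mm; brake on (hole within 4 mm of its brake-on place) (all of step 1 and all of step 2 and y of lever_hole in the frame of turntable above -0.154 m); the robot touches nothing.
It fails at once if the spring presses on the brake lever with more than 15 N (contact force between spring and brake_lever above 15 N).
It fails at once if the spring is pressed or knocked against the turntable, post and lever included, with more than 60 N (contact force between spring and turntable above 60 N).
It fails at once if the spring is stretched beyond 47 mm (at least 12 mm past the post) (value of joint spring_ext above 0.047 m).
It fails at once if the jar, the nozzle or the timer is moved by more than 30 mm (distance of any of jar, nozzle, timer from where it was at the start of the episode above 0.03 m).
It also fails if it takes over 72 s, if anything falls off the work surface, if the arm or the gripper's body presses on something with over 40 N, if the wrist force passes 120 N, or if a joint passes its speed limit or range.

ROBOT

A 6-joint arm with a two-finger parallel gripper is mounted at the origin on the work surface. World frame = base frame: x ahead of the robot, y to its left, z up, the work surface at z = 0. Lengths are in mm, angles in rad, forces in N, time in s.
With the tool pointing down it reaches from about 350 to 950 mm from the base axis. Payload 17.4 kg.
Tool frame: the origin (TCP) lies midway between the tips of the shut fingers; the grasp point (between the pads) lies 19 mm behind it (bot.grip_point_offset is the distance from the TCP to the grasp point, in mm); x points along the fingers, z is the direction in which the jaws open and shut, and the axes are right-handed (so a half turn about x gives the same grasp; the last joint's range is limited). The gripper opens to 93 mm and grips with 3 to 60 N. Pads are 15 mm wide; open, the fingers measure 128 mm over their backs; the gripper's body (75 mm by 188 mm) begins 65 mm behind the grasp point.
Start: joints at [1.307, 0.116, 1.442, -0, 1.584, -0.038], TCP at [151.131, 657.869, 218.646] pointing down, gripper open.
Joint ranges: [-2.83, 2.83], [-0.83, 2.19], [0.07, 2.5], [-1.14, 4.28], [0.01, 3], [-2.97, 2.97]. Speed limits (rad/s): [1.89, 1.89, 2.22, 3.14, 3.14, 3.14].

INTERFACE

Orientations are given as a rotation vector (axis times angle).
In Python, from cell import bot, eyes, hand_in gives the robot as it stands. The module is installed in compiled form; this text tells all that it offers.
- The arm moves only by the shell command python3 -m crank 'ROWS' [FORCE]. ROWS is JSON, a list of rows, each a list of 7 numbers: the shift along the tool's x, y, z in mm, then the turn, a rotation vector about the tool's x, y, z in rad, then the finger opening in mm, from 0 to 93. In form: [[x, y, z, ax, ay, az, fingers], ...]. A call has 1 to 10 rows; each row shifts and turns the commanded pose from where the row before left it, along the tool's axes as they then stand; what a row does not reach is not made up. A row lasts 1/12 s, in which the tool goes at most 41.7 mm and 7.16 degrees, less where a joint would pass 70% of its speed; a pose out of reach is approached as far as the arm can. A call is refused whole if a number of a shift passes 41.7 or a number of a turn 0.125, either way. A call with a gripper value outside its range is refused whole. The fingers move at their own pace and stop on an object; FORCE is the grip in N (left out, the last holds). Time passes only in rows, so rows that do not move let the fingers close. It gives the time, the measured TCP pose, the force and the opening at its end, in the units of the state.
- bot.get_state(): the state, without advancing time (a new reading comes with each control period).
- eyes.capture(name): name is "side" or "top"; returns the picture (420x560x3 uint8, red, green, blue); there is no depth.
- eyes.camera_params(name): a dict with "mtx" (3x3 intrinsics, pixels), "rvec" (rotation vector, rad) and "tvec" (3), from world to camera coordinates, as OpenCV has them. Camera axes: x right, y down, z forward; pixel columns grow to the right and rows downward; lengths in mm; the calibration is good to about 2 mm. A picture is of the moment at which its call begins. camera_params takes no time and is no camera call.
- hand_in(): hands the job in, once; it reports no verdict.
The state is a dict: "time": time; "qpos": joint angles; "dq": joint speeds; "effort": joint torques, N m; "tcp_pos": TCP position; "tcp_rot": TCP orientation; "force": force on the tool from outside, world axes, zero at the start; "ft_torque": the same for the moment, N m; "finger_gap": finger opening in mm.
Only numpy, scipy, OpenCV 4.12 (cv2) and the standard library are available. Lean on these libraries where they do the work, as an engineer would, in place of code of your own. Each camera call takes 0.05 s, during which the arm holds its last target.

## Working session

There is one attempt and no reset: what is moved stays moved. The work goes in short steps, Python scripts to look and compute and a shell command to move; the robot and the scene stay as the last step left them, time stands still between calls to the robot, and variables do not carry over. Pictures are saved under pics/ and viewed, and the job is handed in when it is done.

```bash
mkdir -p pics; python3 - <<'E'
from cell import bot,eyes
import cv2
print(bot.get_state())
for n in("top","side"):
    im=eyes.capture(n); cv2.imwrite(f"pics/{n}0.png",im[:,:,::-1]); print(n,eyes.camera_params(n))
E
```

```text
{'time': 0.0, 'qpos': array([ 1.30721354e+00,  1.16482708e-01,  1.44226961e+00, -2.05232722e-05,
        1.58402732e+00, -3.78264634e-02]), 'dq': array([ 0.00056497, -0.00133741, -0.00053041,  0.00221755, -0.00439735,
        0.00010456]), 'effort': array([ 1.13112310e-03, -7.21255589e+01, -6.22607446e+01,  7.82297691e-02,
        2.36651755e-02, -4.96254916e-05]), 'tcp_pos': array([151.0703357 , 657.65617105, 217.90470162]), 'tcp_rot': array([-1.04204338,  1.30853425,  1.04083916]), 'force': array([-0.71686735,  0.81621837, -0.77130033]), 'ft_torque': array([-0.0012046, -0.0128933, -0.0159494]), 'finger_gap': 92.7384859597862}
top {'mtx': array([[469.80896137,   0.        , 286.73181712],
       [  0.        , 469.80896137, 211.00797656],
       [  0.        ,   0.        ,   1.        ]]), 'rvec': array([ 2.0948862 , -2.14187864,  0.19718661]), 'tvec': array([  81.07620554,  551.59347906, 1041.58779353])}
side {'mtx': array([[408.89655932,   0.        , 278.62401579],
       [  0.        , 408.89655932, 211.53257801],
       [  0.        ,   0.        ,   1.        ]]), 'rvec': array([ 2.0931619 , -0.36579263,  0.19190748]), 'tvec': array([-528.01301991,  170.52886209,  769.974872  ])}
```

View pics/top0.png

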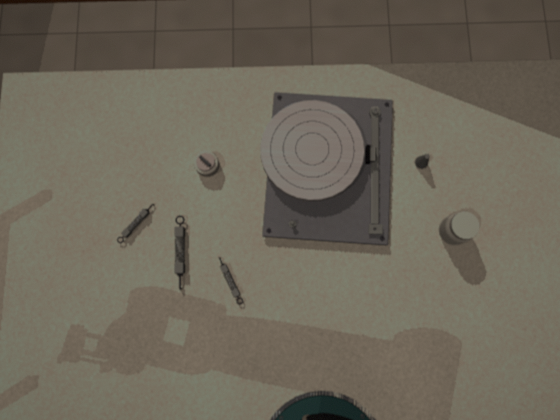

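View pics/side0.png

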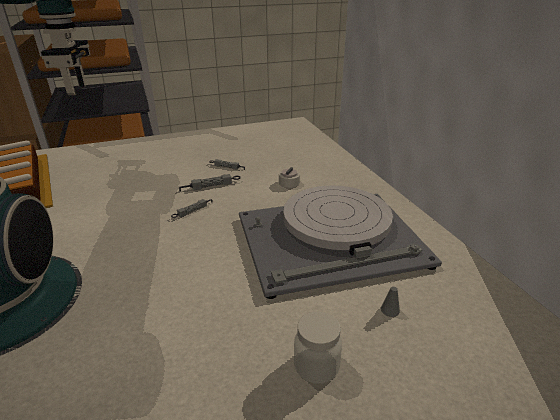

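The spring meant is the largest, at about (181,250) in the top view, with its eye up at (180,219) and its pin at (183,291). The plate is at (328,168), the post near (295,226) and the lever's end near (376,230). I'll zoom in next.

```bash
python3 - <<'E'
import cv2,numpy as np
t=cv2.imread("pics/top0.png")
def b(im,k=1.7): return np.clip(im.astype(float)*k,0,255).astype(np.uint8)
cv2.imwrite("pics/z1.png",cv2.resize(b(t[200:300,110:260]),None,fx=5,fy=5,interpolation=cv2.INTER_CUBIC))
cv2.imwrite("pics/z2.png",cv2.resize(b(t[85:250,255:400],2.2),None,fx=3.6,fy=3.6,interpolation=cv2.INTER_CUBIC))
cv2.imwrite("pics/z3.png",cv2.resize(b(t[205:250,260:395],2.2),None,fx=5.5,fy=5.5,interpolation=cv2.INTER_CUBIC))
s=cv2.imread("pics/side0.png")
cv2.imwrite("pics/z4.png",cv2.resize(b(s[180:300,230:440]),None,fx=3.8,fy=3.8,interpolation=cv2.INTER_CUBIC))
E
```

```text
(no output)
```

View pics/z1.png

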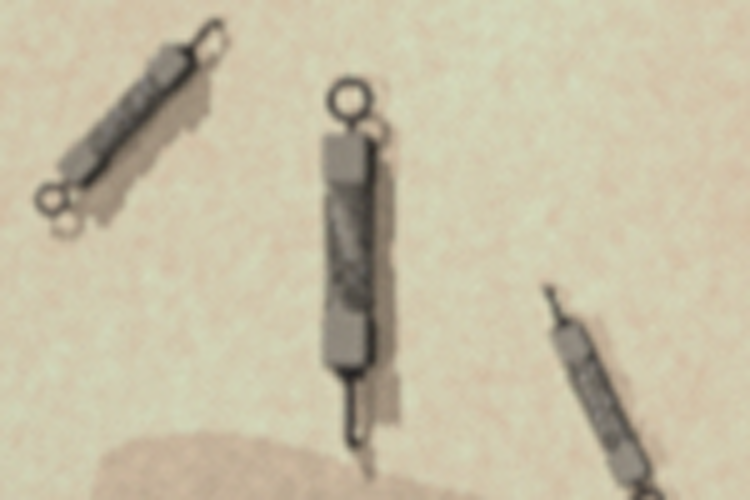

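View pics/z2.png

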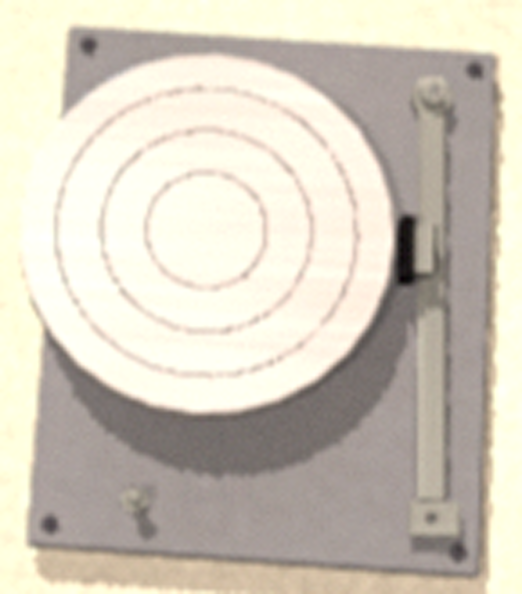

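View pics/z3.png

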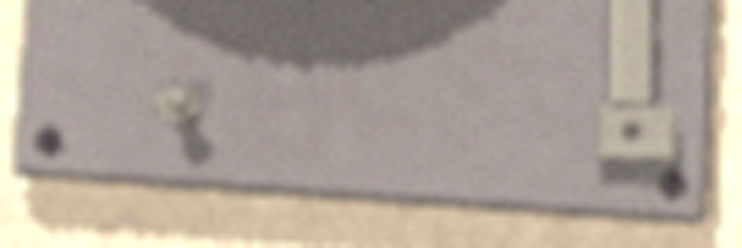

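View pics/z4.png

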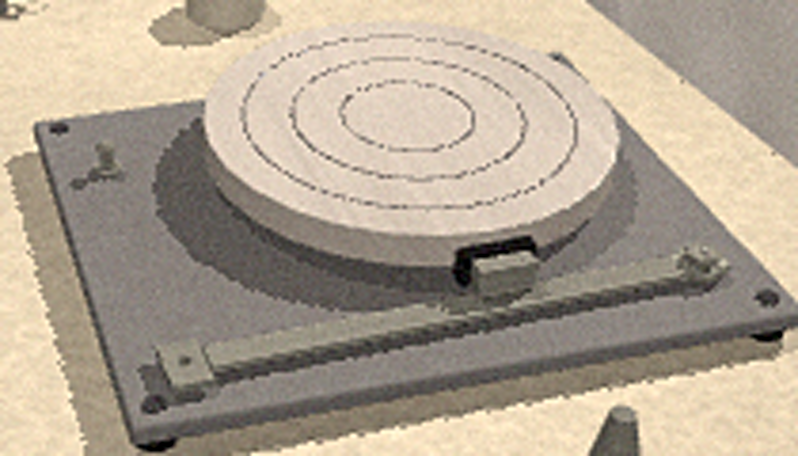

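```bash
cat > h.py <<'E'
import numpy as np,cv2
from cell import bot,eyes
from scipy.optimize import least_squares
P={n:eyes.camera_params(n) for n in("top","side")}
def proj(n,p):
    q=P[n]; return cv2.projectPoints(np.atleast_2d(np.array(p,float)),q["rvec"],q["tvec"],q["mtx"],None)[0].reshape(-1,2)
def back(n,px,z):
    q=P[n];R=cv2.Rodrigues(q["rvec"])[0];d=R.T@np.linalg.solve(q["mtx"],[px[0],px[1],1.]);c=-R.T@q["tvec"]
    return c+d*(z-c[2])/d[2]
def uz(z,f,o): return (np.array(z,float)+.5)/f-.5+np.array(o)
def tri(a,b): # top px, side px
    return least_squares(lambda x:np.r_[proj("top",x)[0]-a,proj("side",x)[0]-b],back("top",a,20)).x
E
python3 - <<'E'
from h import *
o2=(255,85);o4=(230,180)
obs=[("top",(155,105,20),uz((70,28),3.6,o2)),("top",(155,-195,20),uz((497,55),3.6,o2)),("top",(-215,-195,20),uz((475,574),3.6,o2)),("top",(-215,105,20),uz((30,545),3.6,o2)),
("top",(0,0,52),uz((206,230),3.6,o2)),("top",(-180,35,40),uz((178,102),5.5,(260,205))),
("side",(0,0,52),uz((408,117),3.8,o4)),("side",(-215,105,20),uz((37,122),3.8,o4)),("side",(-180,35,40),uz((103,148),3.8,o4)),("side",(-215,-195,20),uz((135,440),3.8,o4))]
def W(v,p):
    c,s=np.cos(v[2]),np.sin(v[2]);return np.array([v[0]+c*p[0]-s*p[1],v[1]+s*p[0]+c*p[1],p[2]])
for cams in(("top",),("side",),("top","side")):
    f=lambda v:np.concatenate([proj(n,W(v,p))[0]-u for n,p,u in obs if n in cams])
    r=least_squares(f,[600,0,0]);print(cams,r.x,np.round(r.fun,1))
    v=r.x;print("post",W(v,(-180,35,40)),"holeon",W(v,(-180,-150,29)),"piv",W(v,(115,-150,29)))
h1=back("top",uz((631,131),5.5,(260,205)),29);h2=back("side",uz((185,361),3.8,o4),29);print("hole",h1,h2)
for nm,z,hh in(("eye",(349,99),12),("pin",(353,445),1),("pinbend",(353,440),12),("hblk",(345,341),24),("eblk",(346,159),24)):
    print(nm,uz(z,5,(110,200)),back("top",uz(z,5,(110,200)),hh))
for nm,u,hh in (("jar",(465,224),85),("noz",(423,159),52),("timer",(207,159),44)): print(nm,back("top",u,hh))
s=cv2.imread("pics/side0.png")
cv2.imwrite("pics/z5.png",cv2.resize(np.clip(s[165:205,170:270]*1.7,0,255).astype(np.uint8),None,fx=8,fy=8,interpolation=cv2.INTER_CUBIC))
E
```

```text
('top',) [ 7.03755371e+02  5.22899556e+00 -9.36088899e-02] [-0.4 -0.9 -0.  -0.8  1.5  1.3 -1.3  0.4  0.1  0.3  0.1 -0.5]
post [527.81496     56.90076476  40.        ] holeon [ 510.52259562 -127.28928419   29.        ] piv [ 804.23105206 -154.86359496   29.        ]
('side',) [ 7.03858170e+02 -4.00088914e-01 -9.18972861e-02] [ 0.4  0.4 -1.2  0.7  1.  -0.3 -0.2 -0.5]
post [527.82957473  50.97046446  40.        ] holeon [ 510.85249591 -133.24891235   29.        ] piv [ 804.60771841 -160.32047046   29.        ]
('top', 'side') [ 7.04159985e+02  4.02151128e+00 -9.05797665e-02] [-0.1 -0.9  0.3 -1.1  2.2  0.9 -0.5  0.4  0.6  0.1  0.9 -0.7 -0.4 -0.6
 -1.6 -0.2  0.6 -1.2 -0.6 -2.1]
post [528.06386081  55.16009901  40.        ] holeon [ 511.3295093  -129.08148554   29.        ] piv [ 805.12014414 -155.765992     29.        ]
hole [ 511.33520452 -137.05441231   29.        ] [ 510.38031197 -139.69298309   29.        ]
eye [179.4 219.4] [546.53473991 328.6149526   12.        ]
pin [180.2 288.6] [381.75014328 325.64312081   1.        ]
pinbend [180.2 287.6] [383.71356767 323.14957692  12.        ]
hblk [178.6 267.8] [429.21888776 325.12241062  24.        ]
eblk [178.8 231.4] [515.41624635 326.57147998  24.        ]
jar [ 508.25891932 -330.35109081   85.        ]
noz [ 672.01479224 -257.8985292    52.        ]
timer [686.79781353 257.82533237  44.        ]
```

View pics/z5.png

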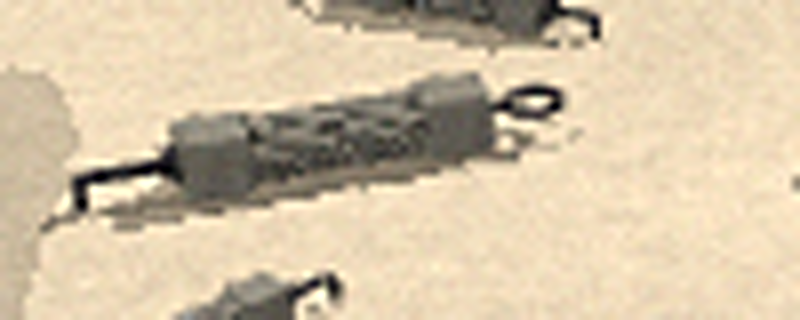

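```bash
python3 - <<'E'
from h import *
from scipy.spatial.transform import Rotation as R
for nm,z,hh in(("eye",(533,101),12),("pintip",(81,209),1),("bend",(80,180),13)):
    u=uz(z,8,(170,165));print(nm,u,back("side",u,hh))
t=uz((349,99),5,(110,200));print("eye tri",tri(t,uz((533,101),8,(170,165))))
print("pin tri",tri(uz((353,445),5,(110,200)),uz((81,209),8,(170,165))))
print("post tri",tri(uz((178,102),5.5,(260,205)),uz((103,148),3.8,(230,180))))
print("hole tri",tri(uz((631,131),5.5,(260,205)),uz((185,361),3.8,(230,180))))
s=bot.get_state();print(R.from_rotvec(s["tcp_rot"]).as_matrix().round(4))
E
```

```text
eye [236.1875 177.1875] [546.45607406 327.82926992  12.        ]
pintip [179.6875 190.6875] [382.85117783 323.5775787    1.        ]
bend [179.5625 187.0625] [383.90188171 321.97932465  13.        ]
eye tri [546.6329757  328.72078325  11.54492877]
pin tri [ 3.82309082e+02  3.25920373e+02 -2.30642134e-01]
post tri [527.22026781  57.21248362  35.64701298]
hole tri [ 511.36895068 -137.3758667    26.93365962]
[[-3.000e-04 -9.746e-01  2.239e-01]
 [-1.000e-03  2.239e-01  9.746e-01]
 [-1.000e+00  0.000e+00 -1.000e-03]]
```

```bash
python3 -m crank '[[0,-30,-22,0,0,0,60],[0,-30,-22,0,0,0,60],[0,-30,-22,0,0,0,60],[0,-30,-22,0,0,0,60],[0,-30,-22,0,0,0,60],[0,-30,-22,0,0,0,60],[0,-30,-22,0,0,0,60],[0,-30,-22,0,0,0,60],[0,-30,-22,0,0,0,60],[0,-30,-22,0,0,0,60]]' 10
python3 -m crank '[[0,-23.4,-20.6,0,0,0,60],[0,-23.4,-20.6,0,0,0,60],[0,0,0,0.12,0,0,60],[0,0,0,0.12,0,0,60],[0,0,0,0.12,0,0,60],[0,0,0,0.12,0,0,60],[0,0,0,0.12,0,0,60],[0,0,0,0.12,0,0,60],[0,0,0,0.12,0,0,60],[0,0,0,0.12,0,0,60]]'
python3 -m crank '[[0,0,0,0.12,0,0,60],[0,0,0,0.12,0,0,60],[0,0,0,0.12,0,0,60],[0,0,0,0.12,0,0,60],[0,0,0,0.12,0,0,60],[0,0,0,0.12,0,0,60],[0,0,0,0.12,0,0,60],[0,0,0,0.12,0,0,60],[0,0,0,0.12,0,0,60],[0,0,0,0.12,0,0,60]]'
python3 -m crank '[[0,0,0,0.12,0,0,60],[0,0,0,0.12,0,0,60],[0,0,0,0.12,0,0,60],[0,0,0,0.12,0,0,60],[0,0,0,0.12,0,0,60],[0,0,0,0.12,0,0,60],[0,0,0,0,0,0,60],[0,0,0,0,0,0,60]]'
python3 - <<'E'
from h import *
from scipy.spatial.transform import Rotation as R
s=bot.get_state();print(s);print(R.from_rotvec(s["tcp_rot"]).as_matrix().round(4))
E
```

```text
time: 0.93
tcp_pos: [395.0, 374.6, 218.5]
tcp_rot: [-1.041, 1.308, 1.041]
force: [1.0, -0.1, 0.0]
finger_gap: 59.9
time: 1.77
tcp_pos: [430.5, 325.6, 218.3]
tcp_rot: [-0.298, 1.551, 0.297]
force: [0.2, -0.8, -0.5]
finger_gap: 59.8
time: 2.6
tcp_pos: [430.5, 325.6, 218.3]
tcp_rot: [0.641, 1.474, -0.642]
force: [0.2, -1.1, -0.5]
finger_gap: 60.1
time: 3.27
tcp_pos: [430.6, 325.6, 218.4]
tcp_rot: [1.18, 1.228, -1.18]
force: [-0.2, 0.1, -0.3]
finger_gap: 59.8
{'time': 3.2667, 'qpos': array([ 6.00196861e-01, -1.80373518e-01,  1.73127391e+00, -1.57429241e-05,
        1.59105479e+00,  2.13133069e+00]), 'dq': array([-0.00017821, -0.00033541, -0.00461942, -0.0017608 , -0.00036393,
       -0.03638773]), 'effort': array([-1.98786386e-02, -4.72057986e+01, -6.24067497e+01, -3.50191828e-02,
       -7.03581912e-02,  1.33494124e+00]), 'tcp_pos': array([430.57621731, 325.59240998, 218.44193653]), 'tcp_rot': array([ 1.1796438 ,  1.22775102, -1.18025363]), 'force': array([-0.24938905,  0.11298423, -0.29713577]), 'ft_torque': array([ 0.00951216,  0.14011671, -0.01335993]), 'finger_gap': 59.772832670460474}
[[-3.000e-04  9.992e-01  3.970e-02]
 [-2.000e-04  3.970e-02 -9.992e-01]
 [-1.000e+00 -3.000e-04  2.000e-04]]
```

```bash
python3 -m crank '[[35,0,0,0.018,0,0,60],[35,0,0,0,0,0,60],[35,0,0,0,0,0,60],[35,0,0,0,0,0,60],[30,0,0,0,0,0,60],[20,0,0,0,0,0,60],[14,0,0,0,0,0,60],[5,0,0,0,0,0,60],[5,0,0,0,0,0,60],[0,0,0,0,0,0,60]]'
python3 - <<'E'
from h import *
for n in P: cv2.imwrite(f"pics/{n}1.png",eyes.capture(n)[:,:,::-1])
t=cv2.imread("pics/top1.png");s=cv2.imread("pics/side1.png")
b=lambda im:np.clip(im*1.7,0,255).astype(np.uint8)
cv2.imwrite("pics/a1.png",np.vstack([cv2.resize(b(t[210:300,130:230]),(500,450)).copy(),np.zeros((0,500,3),np.uint8)]))
cv2.imwrite("pics/a2.png",cv2.resize(b(s[120:210,150:270]),None,fx=5,fy=5))
E
```

```text
time: 4.1
tcp_pos: [430.6, 325.6, 4.4]
tcp_rot: [1.194, 1.218, -1.195]
force: [-1.2, -0.8, 0.0]
finger_gap: 60.2
```

View pics/a1.png

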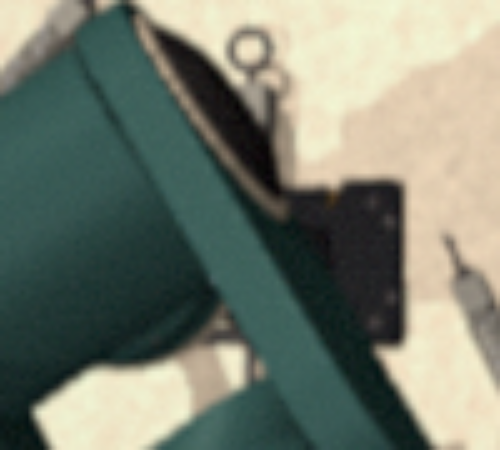

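View pics/a2.png

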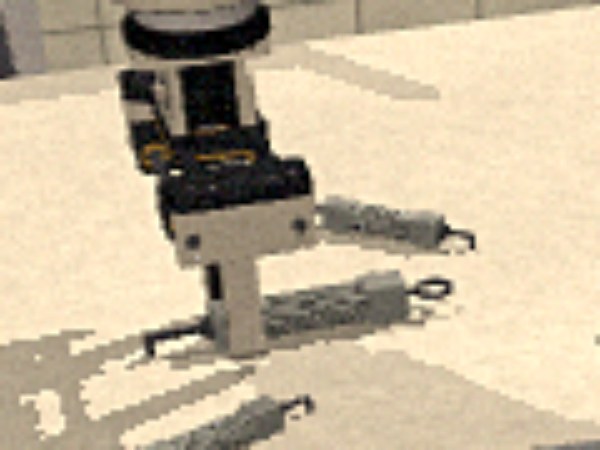

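The fingers straddle the hook block, with one finger at (235,300) in the enlarged side view. I'll close and lift.

```bash
python3 -m crank '[[0,0,0,0,0,0,0],[0,0,0,0,0,0,0],[0,0,0,0,0,0,0],[0,0,0,0,0,0,0],[0,0,0,0,0,0,0],[0,0,0,0,0,0,0],[0,0,0,0,0,0,0],[0,0,0,0,0,0,0]]' 50
python3 -m crank '[[-10,0,0,0,0,0,0],[-20,0,0,0,0,0,0],[-30,0,0,0,0,0,0],[-30,0,0,0,0,0,0],[-10,0,0,0,0,0,0],[0,0,0,0,0,0,0],[0,0,0,0,0,0,0]]'
python3 - <<'E'
from h import *
for n in P: cv2.imwrite(f"pics/{n}2.png",eyes.capture(n)[:,:,::-1])
s=cv2.imread("pics/side2.png")
b=lambda im:np.clip(im*1.7,0,255).astype(np.uint8)
cv2.imwrite("pics/a3.png",cv2.resize(b(s[80:220,120:290]),None,fx=4,fy=4,interpolation=cv2.INTER_CUBIC))
st=bot.get_state();print(st['force'],st['ft_torque'],st['tcp_pos'],st['tcp_rot'])
E
```

```text
time: 4.87
tcp_pos: [430.7, 325.6, 4.7]
tcp_rot: [1.196, 1.217, -1.196]
force: [-0.3, -1.4, 1.2]
finger_gap: 21.7
time: 5.45
tcp_pos: [430.5, 325.6, 104.2]
tcp_rot: [1.196, 1.218, -1.196]
force: [-0.1, -1.1, -2.9]
finger_gap: 21.8
[-0.2445455  -0.6547915  -2.00505154] [-0.02738773  0.23931161 -0.02569396] [429.99490086 325.22280222 102.7469589 ] [ 1.19418475  1.21810412 -1.19819412]
```

View pics/a3.png

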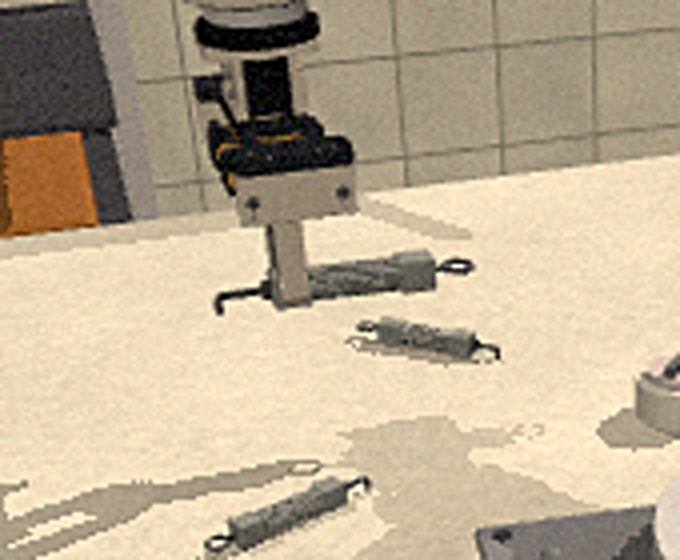

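```bash
python3 -m crank '[[0,3,15,0,0,0,0],[0,6,30,0,0,0,0],[0,7,38,0,0,0,0],[0,7,38,0,0,0,0],[0,7,38,0,0,0,0],[0,7,38,0,0,0,0],[0,7,38,0,0,0,0],[0,7,38,0,0,0,0],[0,7,38,0,0,0,0],[0,7,38,0,0,0,0]]'
python3 -m crank '[[0,7,38,0,0,0,0],[0,3.8,20,0,0,0,0],[0,0,9.8,0,0,0,0],[0,0,0,-0.08,0,0,0],[0,0,0,-0.12,0,0,0],[0,0,0,-0.12,0,0,0],[0,0,0,-0.12,0,0,0],[0,0,0,-0.12,0,0,0],[0,0,0,-0.12,0,0,0],[0,0,0,-0.12,0,0,0]]'
python3 -m crank '[[0,0,0,-0.12,0,0,0],[0,0,0,-0.12,0,0,0],[0,0,0,-0.12,0,0,0],[0,0,0,-0.12,0,0,0],[0,0,0,-0.12,0,0,0],[0,0,0,-0.066,0,0,0],[20,0,0,0,0,0,0],[20,0,0,0,0,0,0],[0,0,0,0,0,0,0],[0,0,0,0,0,0,0]]'
python3 - <<'E'
from h import *
from scipy.spatial.transform import Rotation as R
for n in P: cv2.imwrite(f"pics/{n}3.png",eyes.capture(n)[:,:,::-1])
s=cv2.imread("pics/side3.png");t=cv2.imread("pics/top3.png")
b=lambda im:np.clip(im*1.7,0,255).astype(np.uint8)
cv2.imwrite("pics/a4.png",cv2.resize(b(s[160:310,190:340]),None,fx=4,fy=4,interpolation=cv2.INTER_CUBIC))
cv2.imwrite("pics/a5.png",cv2.resize(b(t[150:270,250:410]),None,fx=4.5,fy=4.5,interpolation=cv2.INTER_CUBIC))
st=bot.get_state();print(st);print(R.from_rotvec(st["tcp_rot"]).as_matrix().round(4))
E
```

```text
time: 6.38
tcp_pos: [501.1, -24.0, 103.0]
tcp_rot: [1.195, 1.219, -1.198]
force: [1.1, 0.2, -1.3]
finger_gap: 21.7
time: 7.22
tcp_pos: [513.2, -88.9, 103.2]
tcp_rot: [0.584, 1.493, -0.584]
force: [-0.1, 0.9, -2.0]
finger_gap: 21.5
time: 8.05
tcp_pos: [512.9, -89.0, 63.3]
tcp_rot: [0.069, 1.573, -0.068]
force: [-0.1, 0.5, -1.3]
finger_gap: 21.6
{'time': 8.15, 'qpos': array([-2.21270449e-01, -1.36441729e-01,  1.94530483e+00,  1.88322922e-05,
        1.33252173e+00, -1.34498602e-01]), 'dq': array([-0.00148048, -0.00815533, -0.00888329, -0.00057644, -0.00232633,
       -0.00062459]), 'effort': array([ 8.99309199e-02, -4.62598586e+01, -5.77684307e+01,  1.32302293e-01,
        4.28534579e-02,  7.16198963e-03]), 'tcp_pos': array([514.0356584 , -89.49135165,  65.28464992]), 'tcp_rot': array([ 0.06813341,  1.56951388, -0.06816289]), 'force': array([ 0.10807369, -0.94681356, -1.51214717]), 'ft_torque': array([-0.15901299,  0.05011886, -0.02338258]), 'finger_gap': 21.59205194195463}
[[ 2.000e-04  8.670e-02  9.962e-01]
 [-0.000e+00  9.962e-01 -8.670e-02]
 [-1.000e+00 -0.000e+00  2.000e-04]]
```

View pics/a4.png

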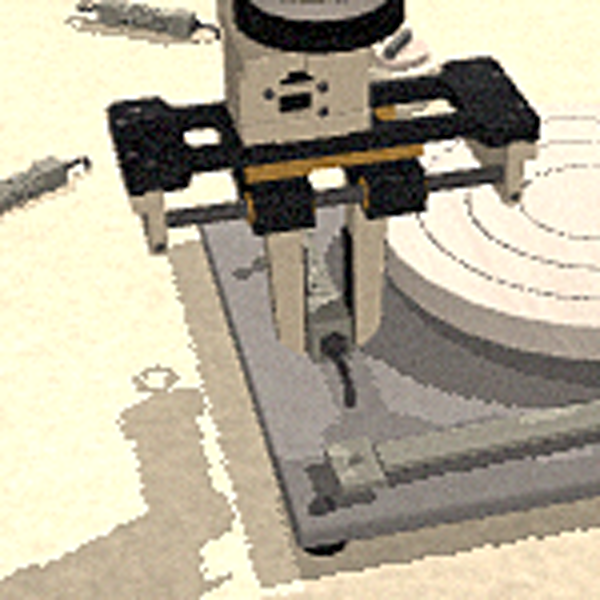

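View pics/a5.png

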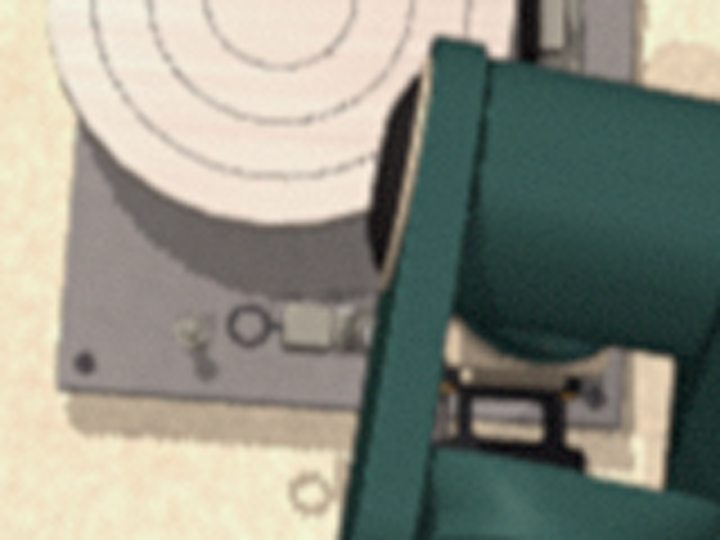

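```bash
python3 - <<'E'
from h import *
e=uz((250,325),4.5,(250,150)); p=uz((349,403),4,(190,160))
print("eye top",e,[back("top",e,z).round(1) for z in(68,71.5)])
print("pin side",p,[back("side",p,z).round(1) for z in(59.5,61)])
h=uz((359,461),4,(190,160));print("hole side",back("side",h,29))
d=np.array([.0867,.9962])
for tc in ((513.4,-89.2),): print("exp eye",np.array(tc)+116*d,"exp pin",np.array(tc)-48*d)
E
```

```text
eye top [305.16666667 221.83333333] [array([524.2,  27.2,  68. ]), array([523.6,  27.3,  71.5])]
pin side [276.875 260.375] [array([ 509.8, -133.9,   59.5]), array([ 509.2, -135.7,   61. ])]
hole side [ 512.04995356 -141.06859902   29.        ]
exp eye [523.4572  26.3592] exp pin [ 509.2384 -137.0176]
```

```bash
python3 -m crank '[[8,0,1,0,0,0,0],[8,0,1,0,0,0,0],[6,0,0,0,0,0,0],[4,0,0,0,0,0,0],[0,0,0,0,0,0,0],[0,0,0,0,0,0,0]]'
cat > look.py <<'E'
import sys
from h import *
k=sys.argv[1];x0,y0,w,h,f=map(int,sys.argv[3:8]);n=sys.argv[2]
im=eyes.capture(n)[:,:,::-1];cv2.imwrite(f"pics/{n}{k}.png",im)
cv2.imwrite(f"pics/v{k}{n}.png",cv2.resize(np.clip(im[y0:y0+h,x0:x0+w]*1.9,0,255).astype(np.uint8),None,fx=f,fy=f,interpolation=cv2.INTER_CUBIC))
st=bot.get_state();print(st['time'],st['tcp_pos'],st['force'])
E
python3 look.py 4 side 230 230 90 70 8
```

```text
time: 8.65
tcp_pos: [515.7, -89.9, 38.4]
tcp_rot: [0.068, 1.57, -0.068]
force: [0.6, 0.1, -2.3]
finger_gap: 21.6
8.7 [515.87194414 -89.94904994  38.69755473] [ 0.33248563  0.72177567 -2.35305552]
```

View pics/v4side.png

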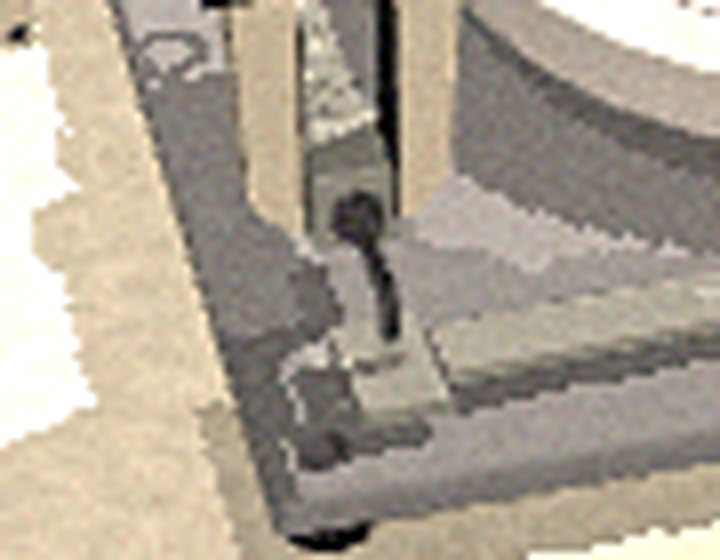

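```bash
python3 - <<'E'
from h import *
a=[np.clip(cv2.imread(f"pics/{n}.png")[y0:y0+30,x0:x0+30]*2.0,0,255).astype(np.uint8) for n,x0,y0 in(("side0",265,260),("side3",265,260),("side4",265,260),("top0",360,215))]
cv2.imwrite("pics/c1.png",cv2.resize(np.vstack([np.hstack(a[:2]),np.hstack(a[2:])]),None,fx=10,fy=10,interpolation=cv2.INTER_NEAREST))
for n,x,y in(("side0",278,274),("side3",278,274),("top0",374,228)):
    print(n);print(cv2.imread(f"pics/{n}.png")[y-4:y+5,x-4:x+6].sum(2))
p=uz((390,337),8,(230,230));print(p,[back("side",p,z).round(1) for z in(33.5,34.5)])
E
```

```text
side0
[[225 256 255 249 244 241 247 261 244 228]
 [265 244 243 258 247 252 259 275 249 182]
 [259 261 254 259 269 249 257 247 269 170]
 [259 263 257 234 224 254 258 254 268 217]
 [263 263 258 189 148 124 211 250 260 266]
 [245 253 260 164 136 130 232 242 251 255]
 [264 255 261 229 224 248 275 259 243 253]
 [259 268 264 265 258 263 254 257 253 259]
 [261 263 248 258 248 239 253 257 252 255]]
side3
[[233 261 262 256 261 251 254 277 266 231]
 [317 264 254 256 255 265 253 263 270 176]
 [301 303 304 260 265 252 256 270 278 187]
 [322 319 323 293 234 218 275 248 268 235]
 [252 249 290 231 186 185 198 247 269 270]
 [257 248 305 180 160 169 215 241 246 277]
 [273 254 258 216 231 268 284 254 257 264]
 [259 260 254 319 275 258 262 270 247 260]
 [270 288 312 323 317 272 254 258 266 253]]
top0
[[223 215 203 205 211 213 217 217 206 212]
 [235 234 235 234 234 234 235 240 238 235]
 [240 239 240 234 226 230 233 239 238 234]
 [238 238 236 212 194 196 217 229 238 237]
 [233 237 231 187 154 154 200 228 236 239]
 [235 237 231 189 164 171 207 233 236 239]
 [238 240 242 223 202 213 232 238 240 242]
 [243 247 242 243 239 241 243 248 243 246]
 [236 240 238 243 240 244 243 240 243 238]]
[278.3125 271.6875] [array([ 511.5, -136.6,   33.5]), array([ 511.1, -137.7,   34.5])]
```

View pics/c1.png

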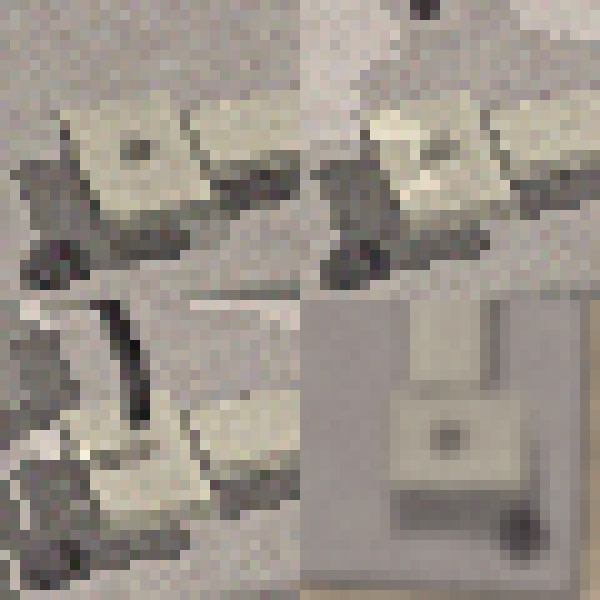

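```bash
python3 -m crank '[[1,-0.7,-0.4,0,0,0,0],[1,-0.6,0,0,0,0,0],[1,0,0,0,0,0,0],[0.8,0,0,0,0,0,0],[0,0,0,0,0,0,0],[0,0,0,0,0,0,0]]'
python3 look.py 5 side 255 255 45 35 16
```

```text
time: 9.2
tcp_pos: [515.3, -91.1, 34.8]
tcp_rot: [0.068, 1.57, -0.068]
force: [0.2, -0.3, -0.9]
finger_gap: 21.4
9.25 [515.35859757 -91.13184722  34.89459408] [ 0.11442021 -0.01365757 -2.18637332]
```

View pics/v5side.png

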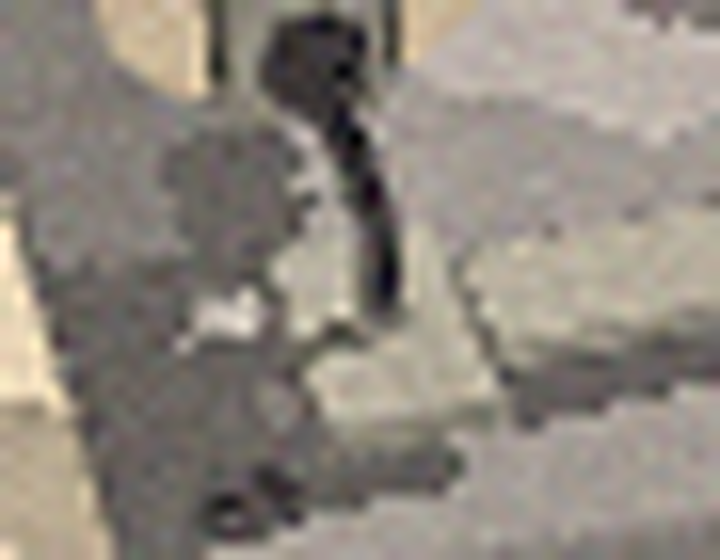

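```bash
python3 -m crank '[[0.6,0,0,0,0,0,0],[0.6,0,0,0,0,0,0],[0,0,0,0,0,0,0]]';python3 -m crank '[[0.5,0,0,0,0,0,0],[0.3,0,0,0,0,0,0],[0,0,0,0,0,0,0]]';python3 -m crank '[[0.4,0,0,0,0,0,0],[0,0,0,0,0,0,0],[0,0,0,0,0,0,0]]'
```

```text
time: 9.5
tcp_pos: [515.3, -91.1, 33.5]
tcp_rot: [0.068, 1.57, -0.068]
force: [0.2, -0.1, -1.7]
finger_gap: 21.6
time: 9.75
tcp_pos: [515.3, -91.2, 32.8]
tcp_rot: [0.068, 1.57, -0.068]
force: [-1.0, 0.1, -1.5]
finger_gap: 21.6
time: 10.0
tcp_pos: [515.3, -91.2, 32.4]
tcp_rot: [0.068, 1.57, -0.068]
force: [-0.9, -0.8, -1.3]
finger_gap: 21.7
```

```bash
python3 -m crank '[[0.4,0,0,0,0,0,0],[0,0,0,0,0,0,0],[0,0,0,0,0,0,0]]';python3 -m crank '[[0.4,0,0,0,0,0,0],[0,0,0,0,0,0,0]]';python3 look.py 6 side 255 255 45 35 16
```

```text
time: 10.25
tcp_pos: [515.3, -91.2, 32.0]
tcp_rot: [0.068, 1.57, -0.068]
force: [-0.2, -0.5, -0.8]
finger_gap: 22.1
time: 10.42
tcp_pos: [515.3, -91.2, 31.6]
tcp_rot: [0.068, 1.57, -0.068]
force: [-1.0, -0.1, -1.6]
finger_gap: 21.2
10.4667 [515.27896978 -91.1759687   31.58609729] [-0.52012076 -0.25141087 -0.84758694]
```

View pics/v6side.png

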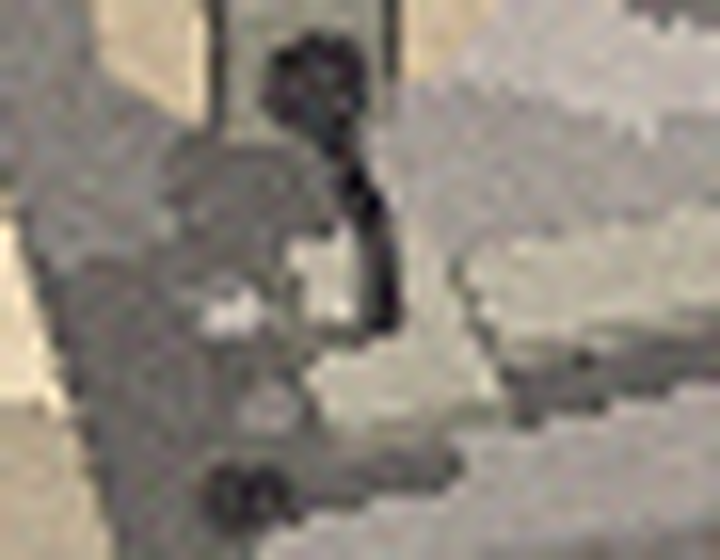

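```bash
python3 -m crank '[[0.5,0,0,0,0,0,0],[0,0,0,0,0,0,0]]';python3 -m crank '[[0.5,0,0,0,0,0,0],[0,0,0,0,0,0,0]]';python3 -m crank '[[0.5,0,0,0,0,0,0],[0,0,0,0,0,0,0]]'
```

```text
time: 10.63
tcp_pos: [515.3, -91.2, 31.1]
tcp_rot: [0.068, 1.57, -0.068]
force: [-0.9, -0.7, -1.4]
finger_gap: 21.4
time: 10.8
tcp_pos: [515.3, -91.2, 30.6]
tcp_rot: [0.068, 1.57, -0.068]
force: [-1.1, -1.0, -1.5]
finger_gap: 21.8
time: 10.97
tcp_pos: [515.3, -91.2, 30.1]
tcp_rot: [0.068, 1.57, -0.068]
force: [-1.8, -0.8, -1.2]
finger_gap: 21.6
```

```bash
python3 -m crank '[[0.7,0,0,0,0,0,0],[0.7,0,0,0,0,0,0],[0,0,0,0,0,0,0]]';python3 -m crank '[[0.7,0,0,0,0,0,0],[0.7,0,0,0,0,0,0],[0,0,0,0,0,0,0]]';python3 look.py 7 side 255 255 45 35 16
```

```text
time: 11.22
tcp_pos: [515.3, -91.2, 28.6]
tcp_rot: [0.068, 1.57, -0.068]
force: [-1.9, -1.3, -1.0]
finger_gap: 21.7
time: 11.47
tcp_pos: [515.3, -91.2, 27.2]
tcp_rot: [0.068, 1.57, -0.068]
force: [-1.4, -0.5, -0.9]
finger_gap: 21.8
11.5167 [515.29998313 -91.16458462  27.25225493] [-0.79771068 -1.76431778 -1.51504496]
```

View pics/v7side.png

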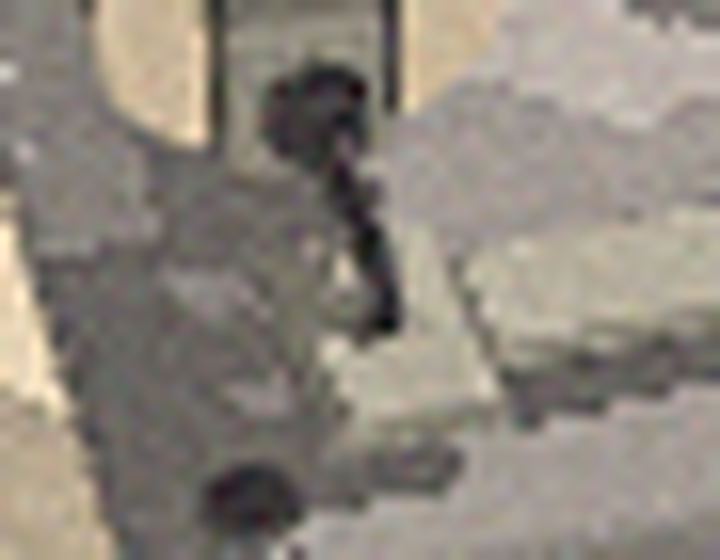

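The pin is in the hole at about (385,325) in the crop: it keeps going down with no vertical force. I'll finish lowering it, then release.

```bash
python3 -m crank '[[0.7,0,0,0,0,0,0],[0.7,0,0,0,0,0,0],[0,0,0,0,0,0,0]]';python3 -m crank '[[0.5,0,0,0,0,0,0],[0,0,0,0,0,0,0]]';python3 -m crank '[[0.4,0,0,0,0,0,0],[0,0,0,0,0,0,0]]'
```

```text
time: 11.77
tcp_pos: [515.3, -91.2, 25.9]
tcp_rot: [0.068, 1.57, -0.068]
force: [-2.1, -1.2, -0.1]
finger_gap: 21.7
time: 11.93
tcp_pos: [515.4, -91.2, 25.4]
tcp_rot: [0.068, 1.57, -0.068]
force: [-2.0, -1.3, -0.6]
finger_gap: 21.8
time: 12.1
tcp_pos: [515.3, -91.2, 25.0]
tcp_rot: [0.068, 1.57, -0.068]
force: [-2.5, -2.0, -0.5]
finger_gap: 21.7
```

```bash
python3 -m crank '[[0,0,0,0,0,0,24],[0,0,0,0,0,0,28],[0,0,0,0,0,0,34],[0,0,0,0,0,0,44],[0,0,0,0,0,0,44],[-10,0,0,0,0,0,44],[-20,0,0,0,0,0,44],[-30,0,0,0,0,0,44],[-30,0,0,0,0,0,44],[-10,0,0,0,0,0,44]]' 10
python3 look.py 8 side 220 200 100 75 8;python3 look.py 8 top 255 180 140 70 5
```

```text
time: 12.93
tcp_pos: [516.6, -91.4, 130.4]
tcp_rot: [0.068, 1.565, -0.069]
force: [0.0, 0.1, 1.3]
finger_gap: 44.1
12.9833 [516.90374212 -91.49879463 130.53310302] [ 0.4425123  -0.01654833  2.647278  ]
13.0333 [516.3960596  -91.40454292 127.994788  ] [-0.37433442  0.61666655 -0.82297388]
```

View pics/v8side.png

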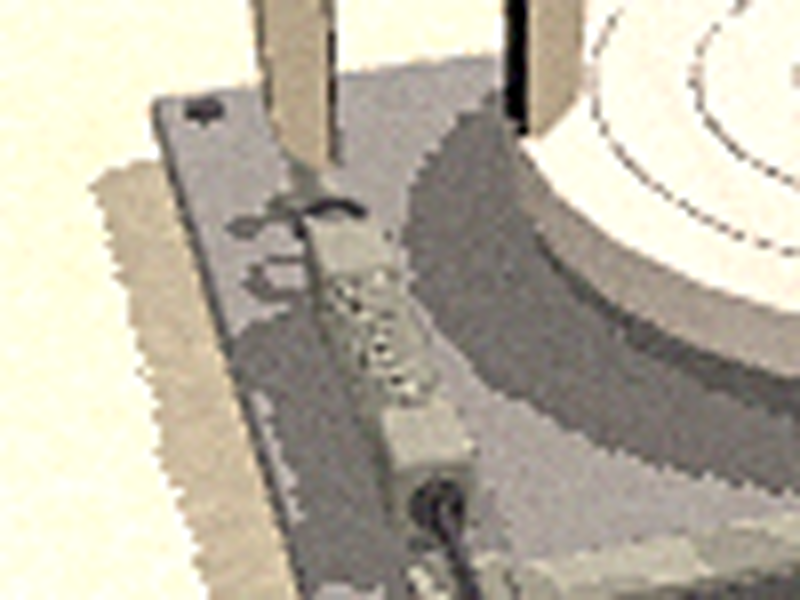

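View pics/v8top.png

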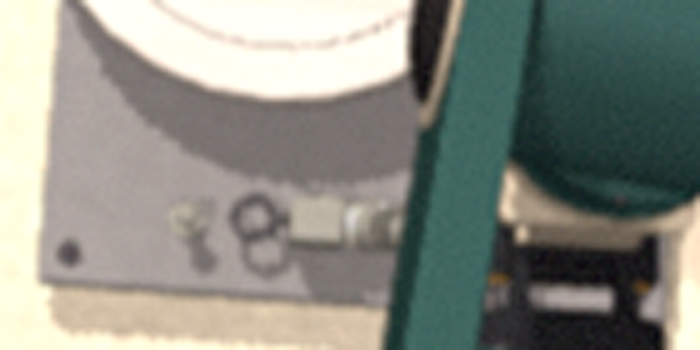

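```bash
python3 - <<'E'
from h import *
t=cv2.imread("pics/top8.png")
a=np.clip(t[205:240,280:330]*2.2,0,255).astype(np.uint8)
cv2.imwrite("pics/c2.png",cv2.resize(a,None,fx=15,fy=15,interpolation=cv2.INTER_CUBIC))
for nm,z,h in(("eye",(254,217),32),("post",(188,213),40),("blk",(315,222),44)):
    u=uz(z,5,(255,180));print(nm,u,back("top",u,h).round(1))
E
```

```text
eye [305.4 223. ] [527.5  25.4  32. ]
post [292.2 222.2] [528.8  56.6  40. ]
blk [317.6 224. ] [522.5  -2.6  44. ]
```

View pics/c2.png

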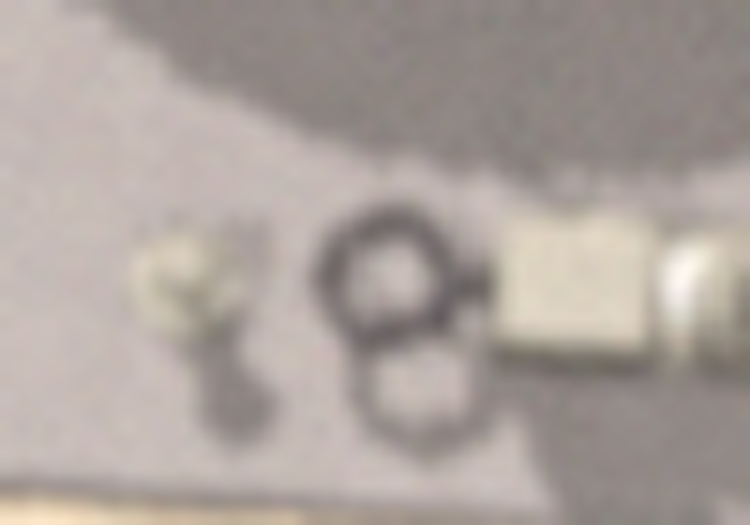

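```bash
python3 -m crank '[[0,20,0.5,0,0,0,44],[0,35,0,0,0,0,44],[0,22,0,0,0,0,44],[0,10,0,0,0,0,44],[25,0,0,0,0,0,44],[30,0,0,0,0,0,44],[20,0,0,0,0,0,44],[10,0,0,0,0,0,44],[8,0,0,0,0,0,44],[0,0,0,0,0,0,44]]'
python3 look.py 9 side 220 150 110 95 7;python3 look.py 9 top 255 180 140 70 5
```

```text
time: 13.87
tcp_pos: [522.8, -4.8, 30.7]
tcp_rot: [0.068, 1.572, -0.069]
force: [-0.3, -0.0, -0.2]
finger_gap: 43.9
13.9167 [523.33887191  -4.74250274  31.9942408 ] [0.42852166 0.02414773 0.65755413]
13.9667 [523.78980542  -4.7176414   32.80864677] [0.11986127 0.90300948 0.29535992]
```

View pics/v9side.png

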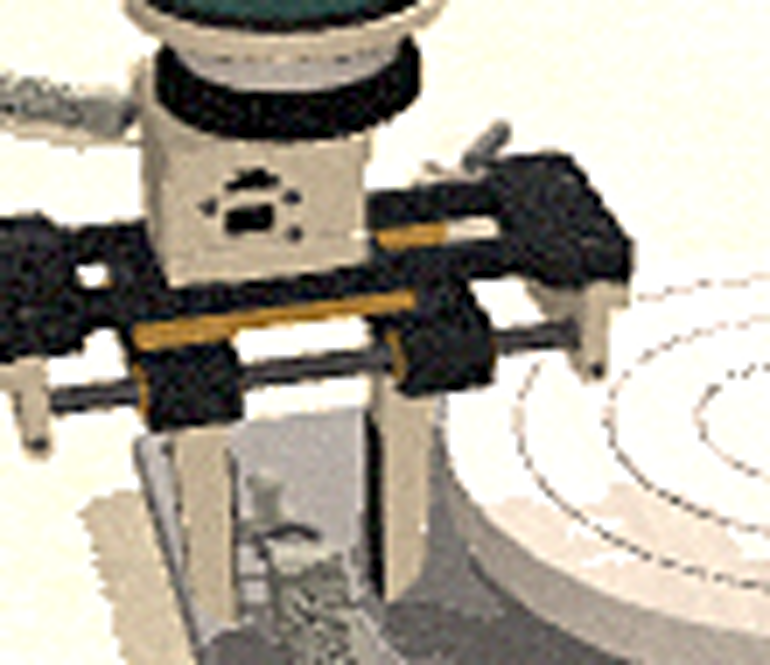

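View pics/v9top.png

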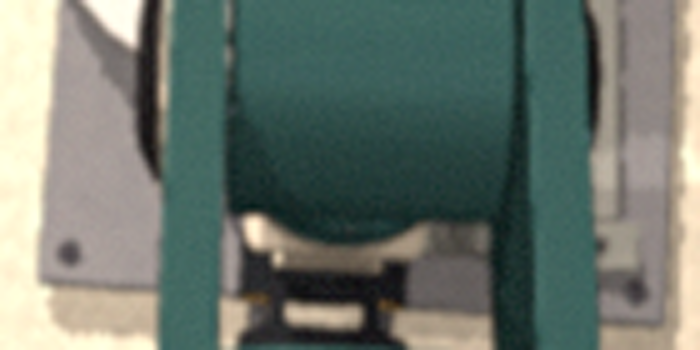

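```bash
python3 -m crank '[[4,0,0,0,0,0,44],[3,0,0,0,0,0,44],[0,0,0,0,0,0,44],[0,0,0,0,0,0,44]]'
python3 -m crank '[[0,0,0,0,0,0,20],[0,0,0,0,0,0,10],[0,0,0,0,0,0,0],[0,0,0,0,0,0,0],[0,0,0,0,0,0,0],[0,0,0,0,0,0,0]]' 50
python3 look.py 10 side 220 190 70 55 10
```

```text
time: 14.3
tcp_pos: [523.4, -4.5, 25.2]
tcp_rot: [0.068, 1.57, -0.068]
force: [0.8, 0.4, 0.0]
finger_gap: 44.2
time: 14.8
tcp_pos: [523.4, -4.5, 25.1]
tcp_rot: [0.068, 1.57, -0.068]
force: [-0.5, 0.8, 1.5]
finger_gap: 21.7
14.85 [523.45292708  -4.5395075   25.15881268] [-0.76191501 -0.20432134  1.09217104]
```

View pics/v10side.png

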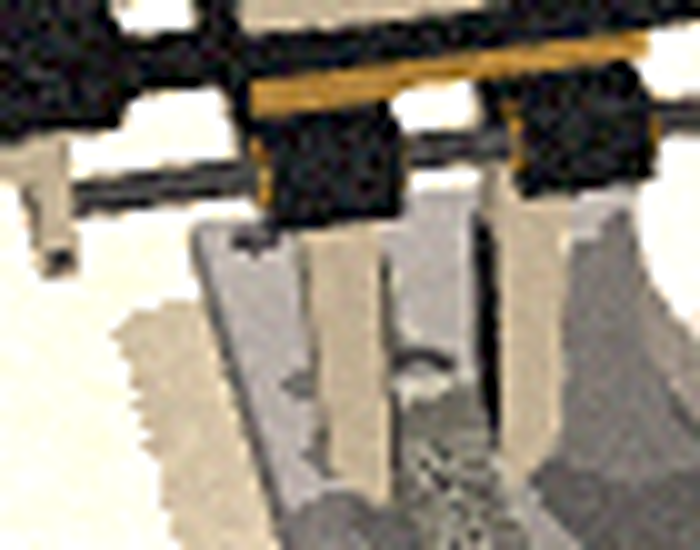

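```bash
python3 - <<'E'
from h import *
g=lambda n,x,y,w,h,k=2.0:cv2.resize(np.clip(cv2.imread(f"pics/{n}.png")[y:y+h,x:x+w]*k,0,255).astype(np.uint8),None,fx=12,fy=12,interpolation=cv2.INTER_CUBIC)
x=np.hstack([g("side0",245,208,32,30),g("side9",245,208,32,30)])
y=np.hstack([g("side10",245,208,32,30),g("top0",280,208,32,30)])
cv2.imwrite("pics/c3.png",np.vstack([x,y])[:,:])
E
```

```text
(no output)
```

View pics/c3.png

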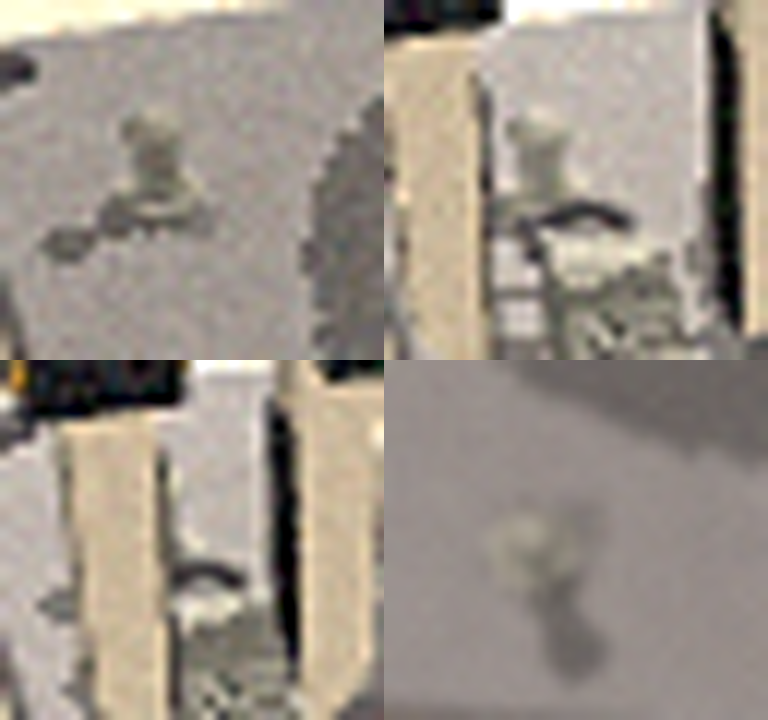

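```bash
python3 - <<'E'
from h import *
C={n:(-cv2.Rodrigues(P[n]["rvec"])[0].T@P[n]["tvec"]) for n in P};print(C)
z=lambda a,b:np.array([a/12-.5+245,b/12-.5+208])
# model: predict outlines of eye ring & post head at hypothesised positions
th=np.linspace(0,2*np.pi,60)
def ring(c,r,zz): return proj("side",np.c_[c[0]+r*np.cos(th),c[1]+r*np.sin(th),np.full(60,zz)])
def ringt(c,r,zz): return proj("top",np.c_[c[0]+r*np.cos(th),c[1]+r*np.sin(th),np.full(60,zz)])
im=cv2.imread("pics/side9.png");im0=cv2.imread("pics/side0.png");t8=cv2.imread("pics/top8.png")
def draw(im,x,y,w,h,f,polys,name):
    a=cv2.resize(np.clip(im[y:y+h,x:x+w]*2.,0,255).astype(np.uint8),None,fx=f,fy=f,interpolation=cv2.INTER_CUBIC)
    for p,c in polys: cv2.polylines(a,[np.int32(((p-[x,y])+.5)*f)],True,c,1)
    return a
e=(526.5,25.4);p=(526.8,57)
pol=lambda R:[(R(e,11.5,32),(0,0,255)),(R(e,7.25,32),(0,0,255)),(R(p,6,40),(255,0,0)),(R(p,6,36),(255,0,0)),(R(p,4,20),(0,160,0))]
A=draw(im,247,208,30,26,13,pol(ring),0);B=draw(t8,282,210,34,26,11,pol(ringt),0);D=draw(im0,247,208,30,26,13,pol(ring)[2:],0)
w=max(A.shape[1],B.shape[1]);q=lambda a:cv2.copyMakeBorder(a,0,0,0,w-a.shape[1],cv2.BORDER_CONSTANT)
cv2.imwrite("pics/c4.png",np.hstack([A,D]));cv2.imwrite("pics/c5.png",cv2.resize(B,None,fx=2,fy=2))
E
```

```text
{'top': array([ 345.14290436,   65.01203308, 1127.99984929]), 'side': array([ 312.82104456, -713.78884672,  541.65267644])}
```

View pics/c4.png

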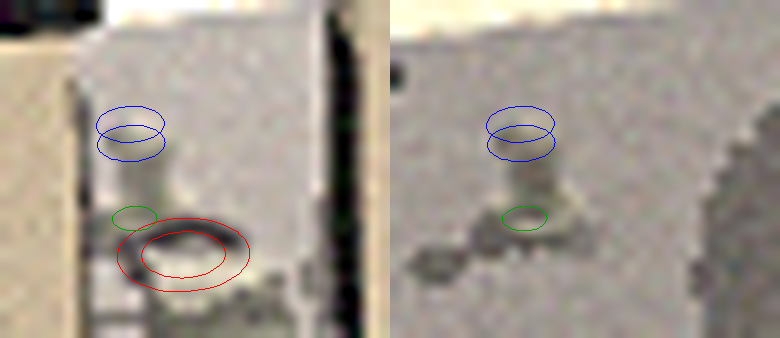

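View pics/c5.png

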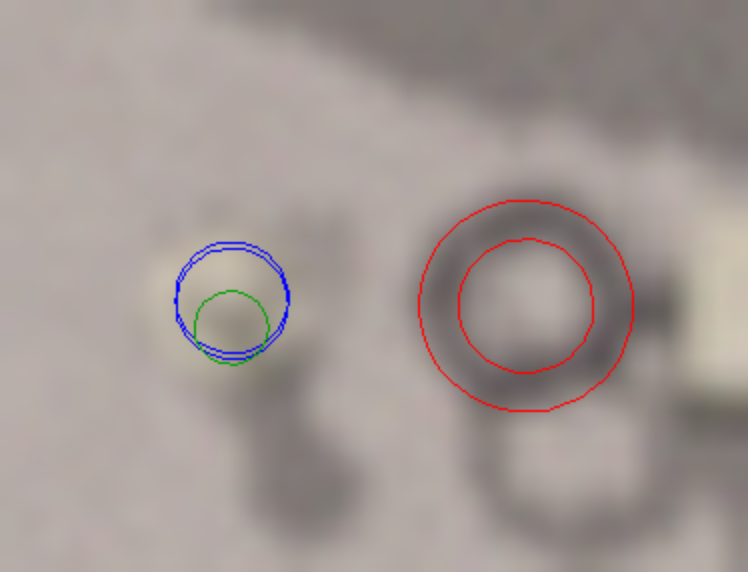

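```bash
python3 -m crank '[[-2,0,0,0,0,0.012,0],[-3,0,0,0,0,0.02,0],[-3,0,0,0,0,0.02,0],[-3,0,0,0,0,0.02,0],[-1,0,0,0,0,0,0],[0,0,0,0,0,0,0],[0,0,0,0,0,0,0]]'
python3 look.py 11 side 220 190 80 100 6
```

```text
time: 15.43
tcp_pos: [523.4, -5.1, 37.1]
tcp_rot: [0.125, 1.566, -0.012]
force: [0.0, -1.4, -1.6]
finger_gap: 21.5
15.4833 [523.31619634  -4.92762093  36.99311506] [-0.80877703 -0.80024324 -1.60520947]
```

View pics/v11side.png

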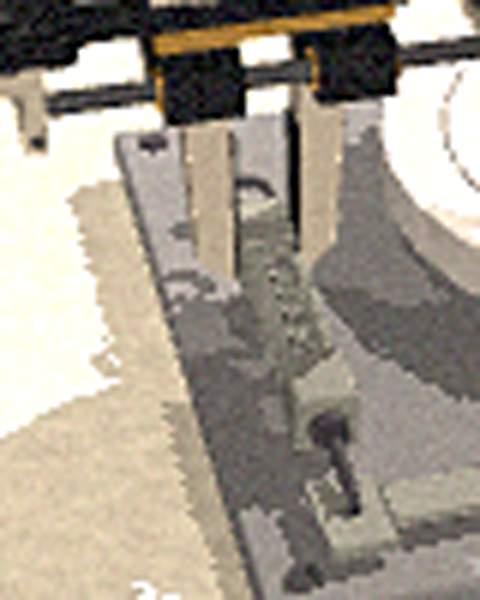

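```bash
python3 -m crank '[[0.14,2,0,0,0,0,0],[0.14,2,0,0,0,0,0],[0.14,2,0,0,0,0,0],[0,0,0,0,0,0,0]]';python3 -m crank '[[0.14,2,0,0,0,0,0],[0.14,2,0,0,0,0,0],[0,0,0,0,0,0,0]]';python3 -m crank '[[0.14,2,0,0,0,0,0],[0.14,2,0,0,0,0,0],[0,0,0,0,0,0,0]]'
```

```text
time: 15.82
tcp_pos: [523.9, 1.6, 37.0]
tcp_rot: [0.124, 1.566, -0.011]
force: [-0.4, -0.5, -1.5]
finger_gap: 22.0
time: 16.07
tcp_pos: [524.2, 5.5, 37.0]
tcp_rot: [0.125, 1.566, -0.012]
force: [-0.5, 0.0, -1.6]
finger_gap: 21.8
time: 16.32
tcp_pos: [524.5, 9.0, 37.0]
tcp_rot: [0.124, 1.566, -0.012]
force: [-0.0, -4.8, -3.4]
finger_gap: 21.8
```

```bash
python3 -m crank '[[0.15,2.2,-0.25,0,0,0,0],[0.15,2.2,-0.25,0,0,0,0],[0.15,2.2,-0.25,0,0,0,0],[0.15,2.2,-0.25,0,0,0,0],[0,0,0,0,0,0,0]]';python3 -m crank '[[0.15,2.2,-0.25,0,0,0,0],[0.15,2.2,-0.25,0,0,0,0],[0.15,2.2,-0.25,0,0,0,0],[0,0,0,0,0,0,0]]'
python3 look.py 12 side 220 170 90 110 5;python3 look.py 12 top 255 180 140 70 5
```

```text
time: 16.73
tcp_pos: [524.3, 17.7, 37.1]
tcp_rot: [0.124, 1.566, -0.012]
force: [-0.6, -7.0, -3.4]
finger_gap: 21.3
time: 17.07
tcp_pos: [524.2, 24.2, 37.1]
tcp_rot: [0.124, 1.566, -0.013]
force: [-0.4, -8.0, -2.8]
finger_gap: 21.5
17.1167 [524.19521906  24.11689098  37.07622641] [-0.10032265 -8.13276975 -3.17997365]
17.1667 [524.20683251  24.05261891  37.09022935] [-0.75838923 -8.29775727 -2.06270907]
```

View pics/v12side.png

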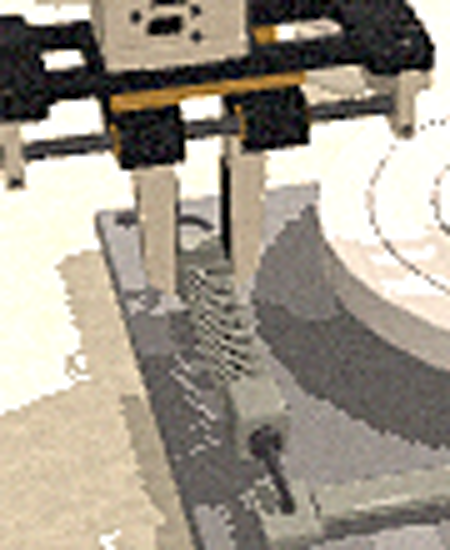

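View pics/v12top.png

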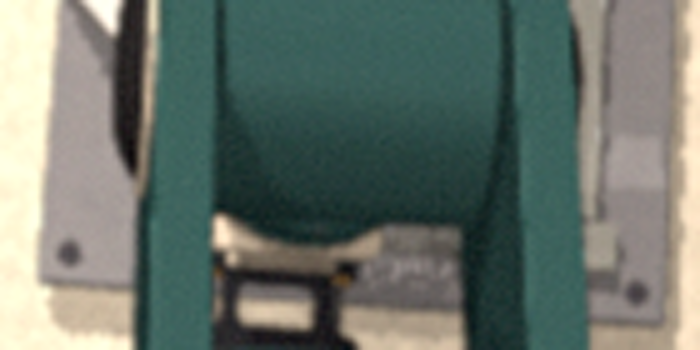

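```bash
python3 -m crank '[[0.13,1.8,-0.3,0,0,0,0],[0.13,1.8,-0.3,0,0,0,0],[1,0.07,0,0,0,0,0],[1,0.07,0,0,0,0,0],[0,0,0,0,0,0,0]]';python3 look.py 13 side 235 195 50 40 15
```

```text
time: 17.58
tcp_pos: [524.0, 27.8, 35.1]
tcp_rot: [0.123, 1.566, -0.013]
force: [-0.5, -8.8, -1.1]
finger_gap: 21.5
17.6333 [524.0183406   27.796398    35.14306768] [-0.5279752  -9.50523595 -1.33805509]
```

View pics/v13side.png

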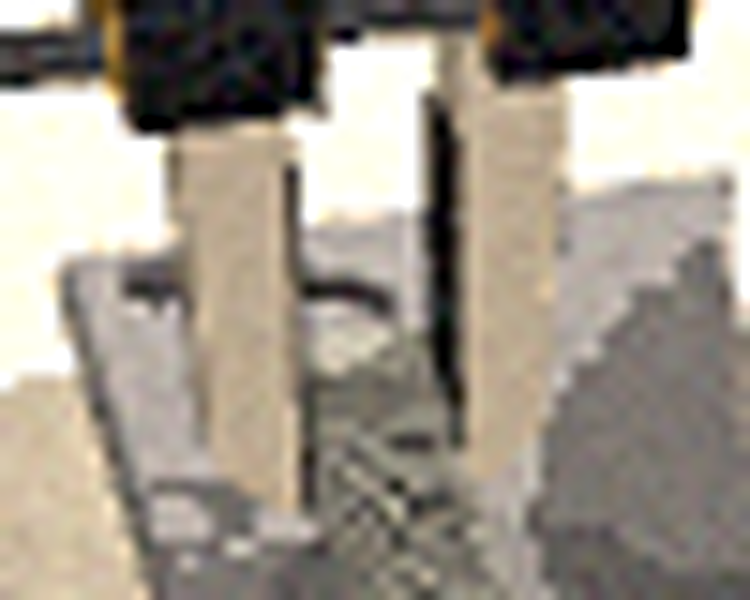

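```bash
cat > ov.py <<'E'
from h import *
import sys
th=np.linspace(0,2*np.pi,60)
def ring(c,r,zz): return proj("side",np.c_[c[0]+r*np.cos(th),c[1]+r*np.sin(th),zz+0.07*r*np.sin(th)])
def run(src,e,ez,p,out,x=245,y=205,w=30,h=25,f=20):
    im=cv2.imread(src);a=cv2.resize(np.clip(im[y:y+h,x:x+w]*2.,0,255).astype(np.uint8),None,fx=f,fy=f,interpolation=cv2.INTER_CUBIC);b=a.copy()
    for q,c in[(ring(e,11.5,ez),(0,0,255)),(ring(e,7.25,ez),(0,0,255)),(ring(p,6,40),(255,0,0))]: cv2.polylines(b,[np.int32(((q-[x,y])+.5)*f)],True,c,1)
    cv2.imwrite(out,np.vstack([a[:300],b[:300]]))
E
python3 - <<'E'
from ov import *
run("pics/side13.png",(527.0,57.2),44.1,(527,57),"pics/c6.png",y=208,h=15)
E
```

```text
(no output)
```

View pics/c6.png

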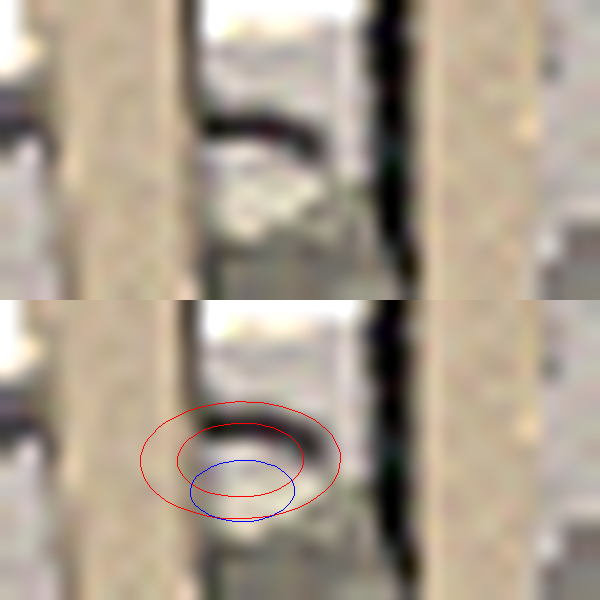

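```bash
python3 -m crank '[[0.7,0.05,0,0,0,0,0],[0.7,0.05,0,0,0,0,0],[0,0,0,0,0,0,0]]';python3 -m crank '[[0.5,0.04,0,0,0,0,0],[0.5,0.04,0,0,0,0,0],[0,0,0,0,0,0,0]]';python3 -m crank '[[0.5,0.04,0,0,0,0,0],[0.5,0.04,0,0,0,0,0],[0,0,0,0,0,0,0]]'
```

```text
time: 17.88
tcp_pos: [524.1, 28.0, 33.8]
tcp_rot: [0.123, 1.565, -0.013]
force: [-0.2, -9.2, -1.2]
finger_gap: 21.8
time: 18.13
tcp_pos: [524.2, 28.1, 32.9]
tcp_rot: [0.123, 1.565, -0.013]
force: [0.6, -9.3, -1.0]
finger_gap: 21.8
time: 18.38
tcp_pos: [524.2, 28.2, 32.0]
tcp_rot: [0.123, 1.565, -0.013]
force: [-0.1, -8.4, -0.2]
finger_gap: 21.3
```

```bash
python3 -m crank '[[0.5,0.04,0,0,0,0,0],[0.5,0.04,0,0,0,0,0],[0,0,0,0,0,0,0]]';python3 -m crank '[[0.5,0.04,0,0,0,0,0],[0.5,0.04,0,0,0,0,0],[0,0,0,0,0,0,0]]';python3 look.py 14 side 235 195 50 40 15
```

```text
time: 18.63
tcp_pos: [524.3, 28.3, 31.0]
tcp_rot: [0.123, 1.565, -0.013]
force: [-0.0, -9.3, 0.9]
finger_gap: 21.5
time: 18.88
tcp_pos: [524.4, 28.5, 30.2]
tcp_rot: [0.123, 1.565, -0.013]
force: [-0.7, -9.2, 2.7]
finger_gap: 21.5
18.9333 [524.40549515  28.47103652  30.25447491] [ 0.44125392 -8.88837312  2.00143704]
```

View pics/v14side.png

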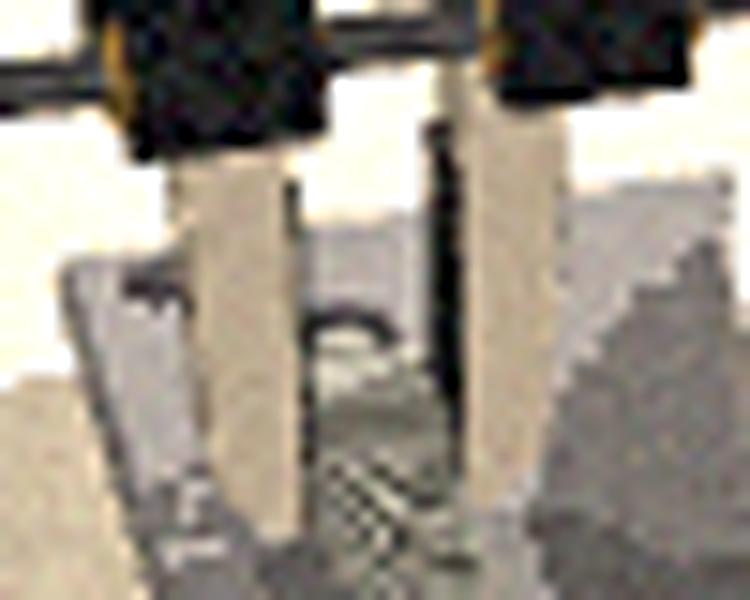

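```bash
python3 -m crank '[[0,-0.1,0,0,0,-0.013,0],[0,-0.1,0,0,0,-0.013,0],[0,-0.1,0,0,0,-0.014,0],[0,0,0,0,0,0,0]]';python3 look.py 15 side 235 195 50 40 15
```

```text
time: 19.27
tcp_pos: [524.4, 28.3, 30.1]
tcp_rot: [0.091, 1.567, -0.045]
force: [1.3, -11.4, -0.9]
finger_gap: 21.4
19.3167 [524.33786923  28.29071061  30.08286989] [  1.55338017 -10.92707579  -0.08359616]
```

View pics/v15side.png

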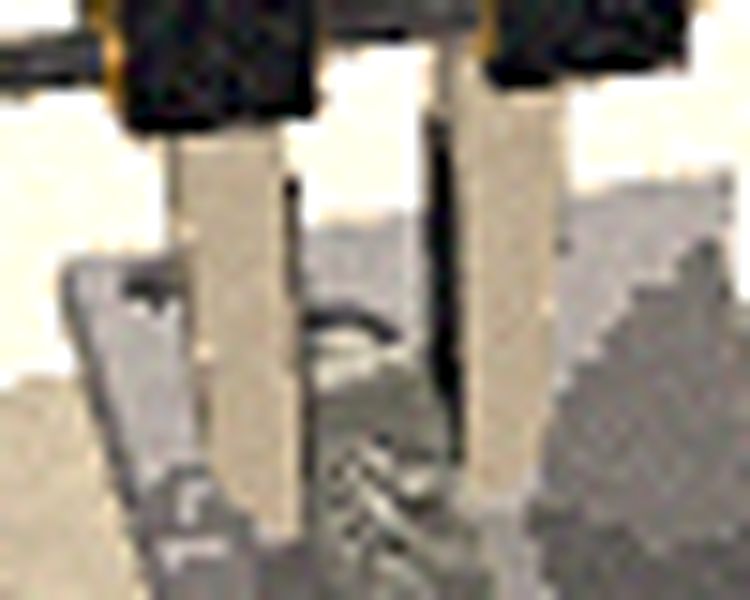

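```bash
python3 -m crank '[[0,-0.4,0.2,0,0,0,0],[0,-0.4,0.2,0,0,0,0],[0,0,0,0,0,0,0]]';python3 -m crank '[[0.5,0,0,0,0,-0.003,0],[0.5,0,0,0,0,-0.003,0],[0,0,0,0,0,0,0]]'
```

```text
time: 19.57
tcp_pos: [524.4, 27.4, 29.8]
tcp_rot: [0.092, 1.568, -0.044]
force: [0.5, -9.2, -2.1]
finger_gap: 21.4
time: 19.82
tcp_pos: [524.4, 27.5, 28.8]
tcp_rot: [0.087, 1.568, -0.049]
force: [-0.0, -8.9, -1.0]
finger_gap: 21.4
```

```bash
python3 -m crank '[[0.6,0,0,0,0,-0.004,0],[0.6,0,0,0,0,-0.004,0],[0,0,0,0,0,0,0]]';python3 -m crank '[[0.6,0,0,0,0,-0.004,0],[0.6,0,0,0,0,-0.004,0],[0,0,0,0,0,0,0]]';python3 -m crank '[[0.6,0,0,0,0,-0.004,0],[0.4,0,0,0,0,-0.004,0],[0,0,0,0,0,0,0]]';python3 look.py 16 side 235 195 50 40 15
```

```text
time: 20.07
tcp_pos: [524.4, 27.6, 27.5]
tcp_rot: [0.081, 1.569, -0.056]
force: [0.5, -9.8, -1.5]
finger_gap: 21.8
time: 20.32
tcp_pos: [524.4, 27.6, 26.3]
tcp_rot: [0.075, 1.569, -0.062]
force: [0.1, -9.5, -2.1]
finger_gap: 21.4
time: 20.57
tcp_pos: [524.4, 27.6, 25.4]
tcp_rot: [0.068, 1.569, -0.068]
force: [0.5, -9.0, -1.4]
finger_gap: 21.5
20.6167 [524.36945164  27.61999873  25.38701785] [-0.07217704 -9.31328181 -1.59868816]
```

View pics/v16side.png

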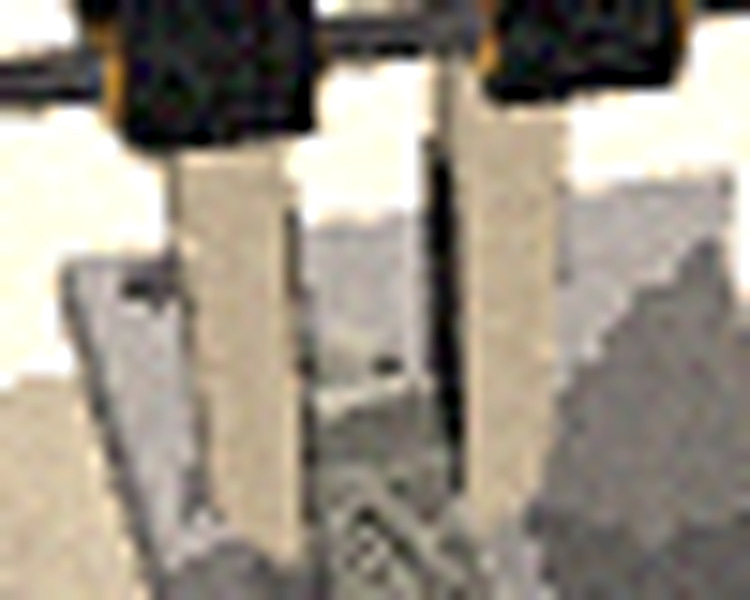

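The post head at about (345,350) now hides the far arc of the eye, so the eye is round the shaft. I'll ease back.

```bash
python3 -m crank '[[0,-0.8,0,0,0,0,0],[0,-0.8,0,0,0,0,0],[0,-0.6,0,0,0,0,0],[0,0,0,0,0,0,0]]';python3 -m crank '[[0,-0.5,0,0,0,0,0],[0,-0.5,0,0,0,0,0],[0,0,0,0,0,0,0]]'
```

```text
time: 20.95
tcp_pos: [524.2, 25.3, 25.5]
tcp_rot: [0.069, 1.569, -0.068]
force: [-0.5, -8.7, -2.1]
finger_gap: 21.2
time: 21.2
tcp_pos: [524.1, 24.4, 25.4]
tcp_rot: [0.069, 1.569, -0.068]
force: [0.1, -8.9, -1.6]
finger_gap: 21.7
```

```bash
python3 -m crank '[[0,-0.5,0,0,0,0,0],[0,-0.5,0,0,0,0,0],[0,0,0,0,0,0,0]]';python3 -m crank '[[0,-0.4,0,0,0,0,0],[0,-0.4,0,0,0,0,0],[0,0,0,0,0,0,0]]'
```

```text
time: 21.45
tcp_pos: [524.1, 23.7, 25.5]
tcp_rot: [0.069, 1.569, -0.067]
force: [-0.5, -5.9, -1.7]
finger_gap: 21.4
time: 21.7
tcp_pos: [524.0, 23.5, 25.4]
tcp_rot: [0.07, 1.569, -0.066]
force: [0.5, -1.1, -2.2]
finger_gap: 21.7
```

The load has gone over to the post: fy fell from -9 to -1 N. I'll release.

```bash
python3 -m crank '[[0,0,0,0,0,0,24],[0,0,0,0,0,0,28],[0,0,0,0,0,0,34],[0,0,0,0,0,0,44],[0,0,0,0,0,0,44],[-10,0,0,0,0,0,44],[-25,0,0,0,0,0,44],[-35,0,0,0,0,0,44],[-35,0,0,0,0,0,44],[-35,0,0,0,0,0,44]]' 10
python3 -m crank '[[-30,0,0,0,0,0,44],[0,38,0,0,0,0,44],[0,38,0,0,0,0,44],[0,38,0,0,0,0,44],[0,38,0,0,0,0,44],[0,38,0,0,0,0,44],[0,30,0,0,0,0,44],[0,0,0,0,0,0,44],[0,0,0,0,0,0,44]]'
python3 look.py 17 side 230 195 80 100 6;python3 look.py 17 top 260 180 140 70 5
```

```text
time: 22.53
tcp_pos: [523.4, 23.1, 167.7]
tcp_rot: [0.07, 1.569, -0.067]
force: [0.1, 0.4, 0.7]
finger_gap: 44.1
time: 23.28
tcp_pos: [542.7, 243.4, 196.1]
tcp_rot: [0.068, 1.57, -0.065]
force: [0.2, -0.4, 0.7]
finger_gap: 44.3
23.3333 [542.7682749  242.3169545  196.16490706] [ 0.3596332  -0.70522264  0.34547176]
23.3833 [542.88314012 241.65399966 196.20707237] [-0.55955999 -0.43357101 -0.57204734]
```

View pics/v17side.png

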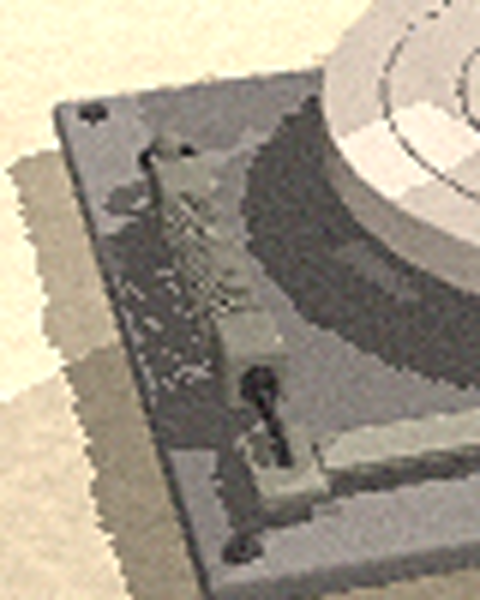

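View pics/v17top.png

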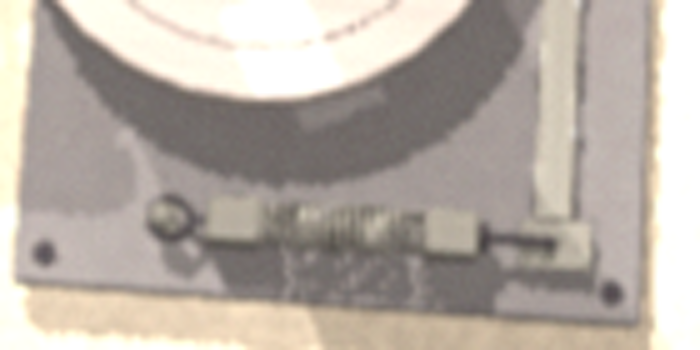

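```bash
python3 - <<'E'
from h import *
p=back("top",uz((553,243),5,(260,180)),33);q=back("top",uz((169,216),5,(260,180)),40)
e=back("top",uz((236,218),5,(260,180)),44);h=back("top",uz((452,232),5,(260,180)),44)
print(p,q,np.linalg.norm((p-q)[:2]),"blocks",np.linalg.norm((e-h)[:2]))
a=cv2.imread("pics/top0.png");b=cv2.imread("pics/top17.png")
f=lambda i:np.clip(i[80:250,340:480]*2.,0,255).astype(np.uint8)
cv2.imwrite("pics/c7.png",cv2.resize(np.hstack([f(a),f(b)]),None,fx=2.8,fy=2.8))
E
```

```text
[ 511.44674307 -126.66888967   33.        ] [527.26608275  53.82500898  40.        ] 181.18581335030655 blocks 100.94104073191029
```

View pics/c7.png

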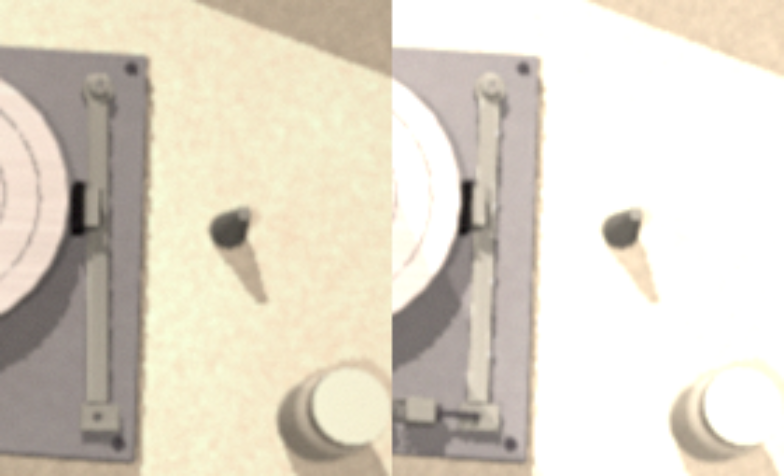

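The lever has swung in and its shoe is on the rim. The blocks are about 101 mm apart, so the spring is stretched about 15 mm, and pin to post is about 181 mm. The jar and nozzle are where they were. I'll hand in.

```bash
python3 -c "
from cell import hand_in
print(hand_in())"
```

```text
the job is handed in; nothing more can be done
None
```

The brake spring is on and I handed the job in at about 23 s; `hand_in()` gives no verdict.

**What I did:** I gripped the spring by its hook block, turned it and lowered the pin into the lever's hole by feel. The pin went in without a measurable push. I then re-gripped the eye block, lifted and tilted it, and pulled until the lever met its stop. The eye went down over the post's head with at most about 11 N sideways force. I eased back until the pull dropped from 9 to 1 N, let go and drew the arm clear.

**Last checks:**
- **Pin and eye:** the last pictures show the pin in the hole and the eye round the shaft under the head.
- **Stretch:** the blocks are about 101 mm apart, so the spring is stretched about 15 mm. The force at the end of the pull fits about 17 mm.
- **Brake:** the lever has swung in with its shoe against the rim. I measured 181 mm from pin to post against the nominal 185 mm. Slack at the pin accounts for only about 1 mm of that, and the camera is good to only a few mm. I did not measure the hole's 4 mm brake-on tolerance directly.
- **Other things:** the jar and nozzle look unmoved. I did not check the timer in the last picture, but the arm never went down near it.

**Disagreements:** the two cameras differed by up to about 5 mm on the turntable's position. I settled the final millimetre by force instead. The first lowering over the post, with the spring still tilted, built up a few newtons upward, so I levelled it and moved back about 1 mm before seating.

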